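# Depth check of a paper tub

### The job

Slide the low, straight-sided paper tub along the table, without lifting or squeezing it, all the way into the three-sided metal inspection bay. Then take the depth gauge from its stand by the handle and dip its probe into the tub until the spring tip touches the floor of the tub and gives a little; press gently. Lift it out and lay it back on its stand as it was, leaving the tub upright in the bay and everything else where it stands.

Things in the scene. Friction and masses are not known exactly. Their poses are not given: they have to be found in the camera images.
- tub: The sample: an open white paper tub with straight upright sides, 76 mm outside diameter, 60 mm high, wall 3 mm, floor 4 mm thick, about 50 g, loose. Origin: centre of its underside. It stands in a row with a taller tapered cup and a smaller cup, in any of the three places.
- tall_cup: Bystander: white tapered paper cup, 90 mm high, 74 mm across the rim. Origin: centre of its underside.
- small_cup: Bystander: small white tapered paper cup, 42 mm high, 58 mm across the rim. Origin: centre of its underside.
- bay: Inspection bay fixed to the table: three-sided aluminium fence 35 mm high, no floor. Origin: on the table at the bay's centre, where the tub's centre belongs; x points into the bay. Inner faces: back wall at x = +45 mm, sides at y = +-45 mm from x = -8 mm on; guides flare out to y = +-65 mm at the open end, x = -36 mm. Low cleats outside reach y = +-79 mm.
- bay_center (a point): The bay's centre on the table, where the centre of the tub belongs (axes as the bay).
- stand: Fixed grey gauge stand: base plate 130 x 76 x 10 mm, two posts at x = +-48 mm (12 mm thick, 34 mm wide) with flat seats 136 mm above the table; the gauge handle lies on both, between 13 mm high cheeks 24 mm apart. Origin: centre of its underside; x runs along the handle, towards the probe.
- gauge: Depth gauge, 160 g, loose: black handle 130 x 14 x 16 mm (x, y, z), a round steel dial 40 mm across at x = +90 mm, from which a 12 mm stem and a thin probe point straight down. Origin: middle of the handle's underside; x towards the dial, z up. On the stand the origin is 136 mm above the stand's, axes parallel; grip the handle's middle from above, between the posts.
- gauge_tip (a point): The lowest point of the spring-loaded probe, a 10 mm ball end: in the gauge's frame at x = 90 mm, y = 0, z = -110 mm when free; it moves up as the spring gives.
- plunger (a joint): How far the spring tip is pressed in, m: 0 free, 0.014 the stop. It takes 0.7 N to start and 2.4 N at the stop.
- lids: Bystander: stack of flat white lids, 78 mm across, 30 mm high. Origin: centre of its underside.
- tape: Bystander: cardboard tape roll, 64 mm across, 24 mm high, lying flat. Origin: centre of its underside.
- counter: Bystander: steel hand tally counter, 50 x 40 x 24 mm. Origin: centre of its underside.
Not all that is in view belongs to the job. What is shaped like the bay but purple or yellow is not meant. What is shaped like the tub but blue or turquoise is not meant.

How it is judged:
By the outcome, as a careful person would: the job done as asked, in the order asked, and still so for the second after the job is handed in, with the robot touching nothing.
It also fails if it takes over 72 s, if anything falls off the work surface, if the arm or the gripper's body presses on something with over 40 N, if the wrist force passes 120 N, or if a joint passes its speed limit or range.

### The arm

A 6-joint arm with a two-finger parallel gripper is mounted at the origin on the work surface. World frame = base frame: x ahead of the robot, y to its left, z up, the work surface at z = 0. Lengths are in m, angles in rad, forces in N, time in s.
With the tool pointing down it reaches from about 0.225 to 0.875 m from the base axis. Payload 3.4 kg.
Tool frame: the origin (TCP) lies midway between the tips of the shut fingers; the grasp point (between the pads) lies 19 mm behind it; z points along the fingers, x is the direction in which the jaws open and shut, and the axes are right-handed (so a half turn about z gives the same grasp; the last joint's range is limited). The gripper opens to 85 mm and grips with 20 to 120 N. Pads are 22 mm wide; open, the fingers measure 114 mm over their backs; the gripper's body (76 mm by 85 mm) begins 54 mm behind the grasp point. The pads swing forward as they close: fully open they stand 13 mm farther back than shut.
Start: joints at [-1.366, 0.276, 1.505, -0, 1.361, -0.121], TCP at [0.184, -0.545, 0.231] pointing down, gripper open.
Joint ranges: [-2.89, 2.89], [-0.75, 2.08], [0.22, 2.7], [-1.18, 4.32], [0.11, 2.71], [-2.7, 2.7]. Speed limits (rad/s): [2.57, 2.57, 3.14, 3.14, 3.14, 3.14].

### API

Orientations are given as a unit quaternion [w, x, y, z].
In Python, from workcell import * gives the robot as it stands. The module is installed in compiled form; this text tells all that it offers.
- The arm moves only by the shell command python3 -m jog 'ROWS'. ROWS is JSON, a list of rows, each a list of 7 numbers: the turn, a rotation vector about the tool's x, y, z in units of 90 degrees (1.0 is 90 degrees), then the shift along the tool's x, y, z in units of 80 mm (1.0 is 80 mm), then the opening, from 0 (shut) to 1 (fully open). In form: [[ax, ay, az, dx, dy, dz, gripper], ...]. A call has 1 to 8 rows; each row is the pose to reach, as a shift and turn from the pose commanded when the call began, along the tool's axes at that moment; what a row does not reach only later rows make up. A row lasts 1/10 s, in which the tool goes at most 50 mm and 8.59 degrees, less where a joint would pass 70% of its speed; a pose out of reach is approached as far as the arm can. A call with a number of a shift or a turn outside -1 to 1 is refused whole. A call with a gripper value outside its range is refused whole. The fingers move at their own pace and stop on an object; the grip force is fixed at half the most. Time passes only in rows, so rows that repeat a pose let the fingers close. It gives the time, the measured TCP pose, the force and the opening at its end, in the units of the state.
- state(): the state, without advancing time (a new reading comes with each control period).
- capture(name): name is "side" or "top" or "wrist"; returns the picture (420x560x3 uint8, red, green, blue); there is no depth.
- camera_info(name): a dict with "mtx" (3x3 intrinsics, pixels), "R" (3x3) and "t" (3): a world point X has camera coordinates R X + t. Camera axes: x right, y down, z forward; pixel columns grow to the right and rows downward; lengths in m; the calibration is good to about 2 mm. A picture is of the moment at which its call begins: read the wrist's pose just before it. camera_info takes no time and is no camera call; for the wrist camera it gives the pose at the moment of the call.
- hand_in(): hands the job in, once; it reports no verdict.
Trained networks look in the newest picture that a camera, given by its name, has taken for a name from the list of things; names that differ only in an ending like _2 or _b are one class to them, and where a whole thing is asked for, a point or a joint stands for the part that bears it (a point fixed in the world has none). Each returns a list of dicts, best first, with "confidence" (0 to 1); they miss things now and then, are a little off and sometimes report something else, mostly with a low value. They report only what shows in the picture. A call takes as long as a camera call. They do not tell look-alikes from the thing itself.
- spot_in(query, camera): "at" ([x, y, z] in m, in the coordinates of the camera as it stood for that picture, good to about 4 mm: the middle of the surface that is visible of it).
- outline_of(query, camera): "pixels" (420x560 bool, what is visible of it).
- pinpoint(query, camera): "at" ([x, y, z] in m, in the coordinates of the camera as it stood for that picture, good to about 4 mm: a listed point, or the origin of a listed thing).
The state is a dict: "clock": time; "joints": joint angles; "joint_vel": joint speeds; "joint_torque": joint torques, N m; "eef_pos": TCP position; "tcp_rot": TCP orientation; "wrist_force": force on the tool from outside, world axes, zero at the start; "torque": the same for the moment, N m; "gripper_width": finger opening in m.
Only numpy, scipy, OpenCV 4.12 (cv2) and the standard library are available. Lean on these libraries where they do the work, as an engineer would, in place of code of your own. Each camera call takes 0.05 s, during which the arm holds its last target. There are 200 camera calls.

## Working session

There is one attempt and no reset: what is moved stays moved. The work goes in short steps, Python scripts to look and compute and a shell command to move; the robot and the scene stay as the last step left them, time stands still between calls to the robot, and variables do not carry over. Pictures are saved under pics/ and viewed, about 8 in all and at most 12, crops included, and the job is handed in when it is done.

```bash
mkdir -p pics; cat > h.py <<'E'
from workcell import *
import numpy as np, cv2
from scipy.spatial.transform import Rotation as Ro
def snap(c,n):
    im=capture(c); cv2.imwrite(f'pics/{n}.png',im[:,:,::-1]); return im
def w(c,p,ci=None):
    ci=ci or camera_info(c); return np.array(ci['R']).T@(np.array(p)-np.array(ci['t']))
def px(c,X):
    ci=camera_info(c); p=ci['mtx']@(np.array(ci['R'])@np.array(X)+np.array(ci['t'])); return p[:2]/p[2]
def ray(c,u,v,z):
    ci=camera_info(c);R=np.array(ci['R']);o=-R.T@np.array(ci['t']);d=R.T@np.linalg.inv(ci['mtx'])@np.array([u,v,1]);return o+d*(z-o[2])/d[2]
def totool(P):
    "shift from TCP to world P in tool axes, units of 80 mm"
    s=state();q=s['tcp_rot'];R=Ro.from_quat([q[1],q[2],q[3],q[0]]);return R.inv().apply(np.array(P)-s['eef_pos'])/.08
E
python3 - <<'E'
from h import *
a=snap('side','a_side');b=snap('top','a_top')
cv2.imwrite('pics/a.png',np.vstack([a,b])[:,:,::-1][:, :]) 
for c in('top','side'):
  for q in ('tub','tall_cup','small_cup','bay','bay_center','stand','gauge','gauge_tip'):
    print(c,q,[(np.round(w(c,r['at']),3).tolist(),round(r['confidence'],2)) for r in pinpoint(q,c)[:3]])
print(state()); print(Ro.from_quat(np.roll(state()['tcp_rot'],-1)).as_matrix().round(3))
E
```

```text
top tub [([0.603, -0.235, 0.001], 0.94), ([0.833, -0.091, 0.005], 0.8), ([0.697, -0.116, 0.006], 0.74)]
top tall_cup [([0.443, -0.122, 0.006], 0.59)]
top small_cup [([0.563, -0.122, -0.001], 0.61)]
top bay [([0.589, 0.273, 0.004], 0.89), ([0.361, 0.426, 0.001], 0.83), ([0.196, 0.283, 0.001], 0.71)]
top bay_center [([0.196, 0.278, 0.003], 0.83), ([0.59, 0.27, -0.0], 0.73)]
top stand [([0.467, -0.36, 0.001], 0.6)]
top gauge [([0.468, -0.355, 0.134], 0.67)]
top gauge_tip []
side tub [([0.832, -0.094, 0.004], 0.82), ([0.595, -0.238, -0.002], 0.73), ([0.693, -0.114, -0.003], 0.62)]
side tall_cup [([0.442, -0.121, -0.003], 0.9), ([0.56, -0.118, 0.002], 0.4)]
side small_cup [([0.563, -0.121, 0.001], 0.72)]
side bay [([0.584, 0.273, -0.002], 0.94), ([0.197, 0.288, -0.002], 0.79)]
side bay_center [([0.362, 0.429, -0.001], 0.57), ([0.197, 0.281, -0.001], 0.57)]
side stand [([0.465, -0.357, -0.003], 0.76)]
side gauge [([0.466, -0.358, 0.135], 0.73)]
side gauge_tip [([0.621, 0.421, 0.001], 0.54), ([0.56, -0.36, 0.028], 0.46)]
{'clock': 0.9, 'joints': array([-1.36600205e+00,  2.75900995e-01,  1.50490811e+00, -4.00207307e-05,
        1.36065972e+00, -1.21024114e-01]), 'joint_vel': array([-5.25820466e-04,  7.68667337e-04, -8.51258396e-04,  8.37064336e-05,
        8.77946073e-04, -1.43447772e-03]), 'joint_torque': array([ 1.63344057e-04, -4.16640723e+01, -2.46100867e+01, -1.43078855e-04,
       -1.14703425e-04, -1.76637563e-06]), 'eef_pos': array([ 0.1840251 , -0.54480056,  0.23132421]), 'tcp_rot': array([ 5.63129599e-05,  8.12432190e-01, -5.83055685e-01,  3.23267301e-05]), 'wrist_force': array([ 0.13150208, -0.09038594,  0.19023235]), 'torque': array([0.02892039, 0.01351409, 0.02276086]), 'gripper_width': 0.08511437973836807}
[[ 0.32  -0.947 -0.   ]
 [-0.947 -0.32  -0.   ]
 [ 0.     0.    -1.   ]]
```

View pics/a_top.png

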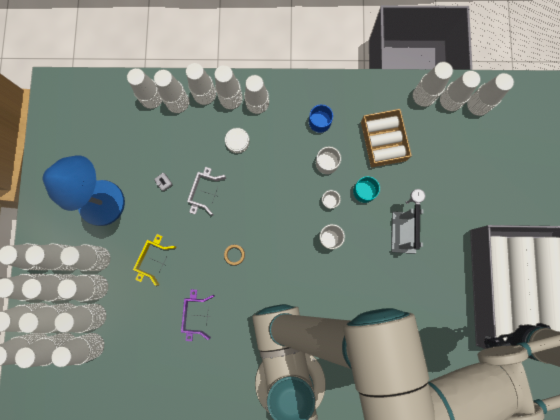

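View pics/a_side.png

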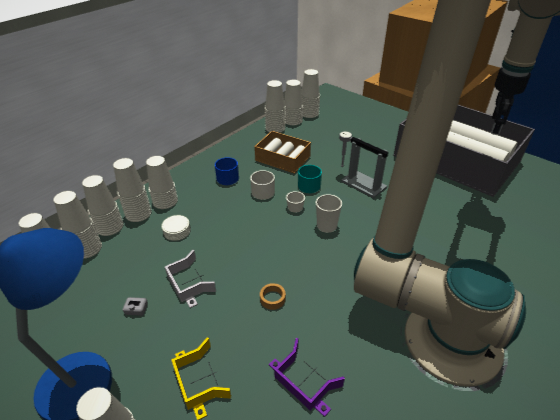

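The top view (x up, y left) shows the white tub at (328,160), with blue and turquoise look-alikes at (320,118) and (366,189). The aluminium bay is at (208,192), opening to the right. The stand and gauge are at (412,225), with the dial towards +x. The side view agrees with this. Next I'll square up the tool and go to look from nearer.

```bash
python3 -m jog '[[0,0,0.07,0,0,-0.3,0.3],[0,0,0.14,0,0,-0.6,0.3],[0,0,0.2078,0,0,-0.9,0.3],[0,0,0.2078,0,0,-0.9,0.3]]'
python3 -m jog '[[0,0,0,-0.2,-0.5,0,0.3],[0,0,0,-0.4,-1,0,0.3]]'
python3 -m jog '[[0,0,0,-0.2,-0.5,0,0.3],[0,0,0,-0.4,-1,0,0.3]]'
python3 -m jog '[[0,0,0,-0.2,-0.5,0,0.3],[0,0,0,-0.4,-1,0,0.3],[0,0,0,-0.4,-1,0,0.3]]' 
python3 - <<'E'
from h import *
print(state()['eef_pos'],state()['tcp_rot'])
ci=camera_info('wrist');R=np.array(ci['R']);print('cam',-R.T@ci['t'],R.T[:,2])
snap('wrist','w1')
for q in ('gauge','stand','gauge_tip','tub'):
    print(q,[(np.round(w('wrist',r['at'],ci),3).tolist(),round(r['confidence'],2)) for r in pinpoint(q,'wrist')[:3]])
E
```

```text
clock: 1.3
eef_pos: [0.1844, -0.5466, 0.307]
tcp_rot: [-0.002, -0.707, 0.708, -0.003]
wrist_force: [-0.3, 0.4, 0.1]
gripper_width: 0.0281
clock: 1.5
eef_pos: [0.264, -0.5127, 0.3025]
tcp_rot: [0.0, -0.706, 0.708, 0.0]
wrist_force: [0.7, -0.9, 0.1]
gripper_width: 0.0254
clock: 1.7
eef_pos: [0.3451, -0.4798, 0.3022]
tcp_rot: [-0.0, 0.707, -0.707, -0.001]
wrist_force: [1.0, 0.6, -0.4]
gripper_width: 0.0255
clock: 2.0
eef_pos: [0.4286, -0.446, 0.3017]
tcp_rot: [-0.002, 0.71, -0.705, -0.0]
wrist_force: [-1.6, -0.1, -0.3]
gripper_width: 0.0253
[ 0.42863819 -0.44603584  0.30167836] [-1.69168030e-03  7.09527249e-01 -7.04675857e-01 -3.97943877e-04]
cam [ 0.50868188 -0.44595627  0.44376645] [-3.08381028e-01  5.11413268e-04 -9.51262782e-01]
gauge [([0.466, -0.355, 0.134], 0.65)]
stand [([0.466, -0.36, 0.0], 0.84)]
gauge_tip [([0.56, -0.363, 0.023], 0.44)]
tub [([0.606, -0.238, -0.003], 0.83), ([0.561, -0.366, 0.022], 0.65)]
```

View pics/w1.png

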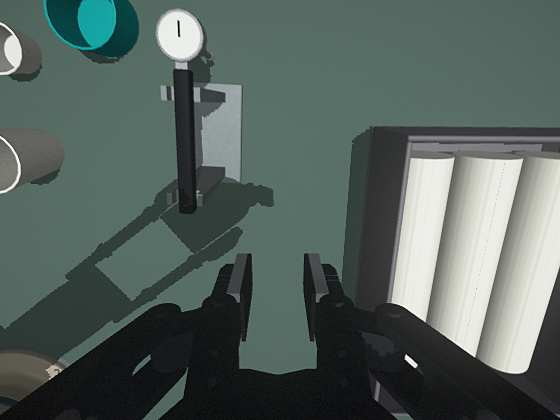

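The wrist view shows the gauge with its dial at (180,35) and handle from (182,70) to (188,213), nearly parallel to world x. Next I'll look at the tub.

```bash

for i in 1 2 3 4 ; do :; done
python3 -m jog '[[0,0,0,-0.5,-0.25,0,0],[0,0,0,-1,-0.5,0,0]]' >/dev/null
python3 -m jog '[[0,0,0,-0.5,-0.25,0,0],[0,0,0,-1,-0.5,0,0]]' >/dev/null
python3 -m jog '[[0,0,0,-0.5,-0.25,0,0],[0,0,0,-1,-0.5,0,0]]' >/dev/null
python3 -m jog '[[0,0,0,-0.5,-0.25,0,0],[0,0,0,-1,-0.5,0,0],[0,0,0,-1,-0.5,0,0],[0,0,0,-1,-0.5,0,0]]'
python3 - <<'E'
from h import *
for z in (.152,):
  pass
ci=camera_info('wrist')
snap('wrist','w2')
for q in ('tub','bay','bay_center'):
    print(q,[(np.round(w('wrist',r['at'],ci),3).tolist(),round(r['confidence'],2)) for r in pinpoint(q,'wrist')[:4]])
for r in outline_of('tub','wrist')[:3]:
    m=r['pixels'];ys,xs=np.nonzero(m);print(xs.min(),xs.max(),ys.min(),ys.max())
    # rim circle fit on convex hull points seen at z=.06
print(totool([.695,-.115,.3]),state()['eef_pos'])
E
```

```text
clock: 3.25
eef_pos: [0.5838, -0.1294, 0.3033]
tcp_rot: [0.001, 0.707, -0.707, 0.0]
wrist_force: [-0.4, -0.1, -0.4]
gripper_width: 0.0004
tub [([0.697, -0.112, -0.004], 0.88), ([0.607, -0.238, -0.005], 0.84)]
bay [([0.196, 0.28, 0.001], 0.81)]
bay_center [([0.205, 0.282, -0.001], 0.89)]
230 297 36 108
251 294 158 202
[-0.20046721 -1.3911218   0.04224731] [ 0.58366184 -0.13069527  0.30339131]
```

View pics/w2.png

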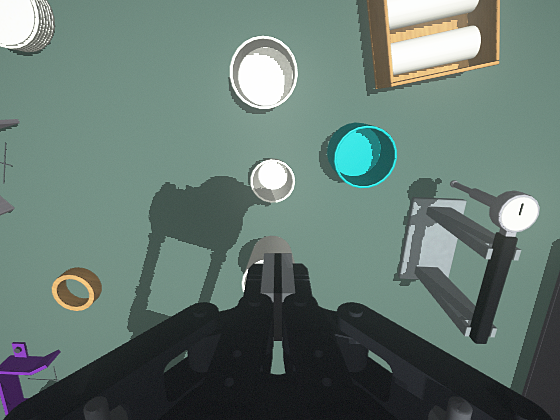

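The white straight-sided tub is at (264,72), the tall cup is hidden under the fingers, and the bay's edge shows at the left. One step left should bring the whole bay into view.

```bash

python3 -m jog '[[0,0,0,-0.5,0,0,0],[0,0,0,-1,0,0,0],[0,0,0,-1,0,0,0],[0,0,0,-1,0,0,0]]'
python3 - <<'E'
from h import *
ci=camera_info('wrist')
im=snap('wrist','w3')
for q in ('tub','bay','bay_center'):
    print(q,[(np.round(w('wrist',r['at'],ci),3).tolist(),round(r['confidence'],2)) for r in pinpoint(q,'wrist')[:4]])
u,v=px('wrist',[.587,.273,.02]);print(u,v)
x0=int(max(0,u-70));y0=int(v-50);c=im[y0:y0+100,x0:x0+133];print(x0,y0)
cv2.imwrite('pics/w3c.png',cv2.resize(c,None,fx=6,fy=6,interpolation=cv2.INTER_CUBIC)[:,:,::-1])
E
```

```text
clock: 3.9
eef_pos: [0.5841, -0.0494, 0.3035]
tcp_rot: [-0.0, -0.707, 0.707, -0.0]
wrist_force: [-0.8, -0.7, -0.2]
gripper_width: -0.0004
tub [([0.698, -0.112, -0.001], 0.82), ([0.603, -0.235, -0.006], 0.58)]
bay [([0.195, 0.279, -0.0], 0.75), ([0.586, 0.269, -0.002], 0.68)]
bay_center [([0.585, 0.271, -0.003], 0.8)]
34.62929052021904 163.8372337113701
0 113
```

View pics/w3c.png

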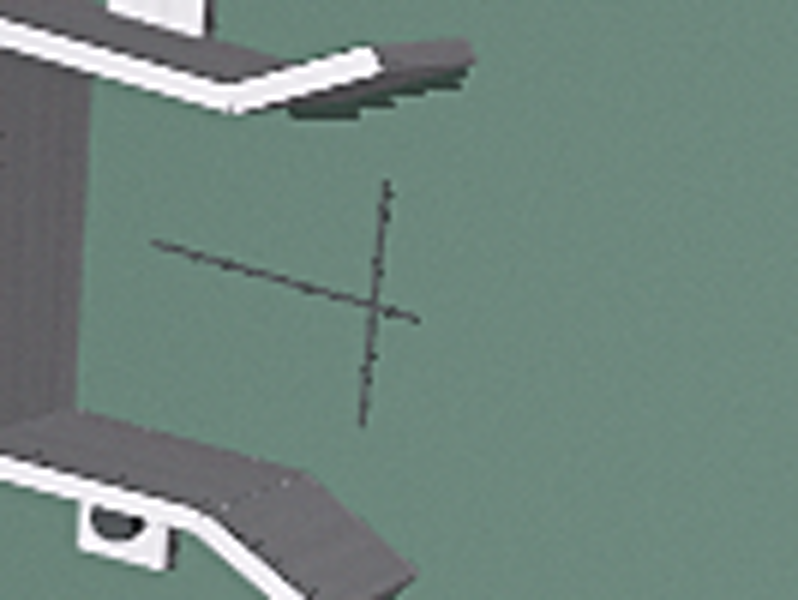

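```bash
python3 - <<'E'
from h import *
f=lambda U,V,z=0: ray('wrist',(U+.5)/6-.5,(V+.5)/6-.5+113,z)[:2]
for n,p in dict(l1=(152,242),l2=(418,320),s1=(386,182),s2=(362,425),c=(372,306),bw1=(92,80),bw2=(76,408),endR=(305,470),guideR=(415,575)).items(): print(n,f(*p).round(4))
print('rim',f(232,105,.035),f(207,515,.035))
d=f(152,242)-f(418,320);print(np.degrees(np.arctan2(d[1],d[0])));d=f(386,182)-f(362,425);print(np.degrees(np.arctan2(d[1],d[0])))
d=f(76,408)-f(92,80);print('wall',np.degrees(np.arctan2(d[1],d[0])))
# tub rim from outline: fit ellipse on hull -> centre at z .06
for r in outline_of('tub','wrist')[:3]:
    cs,_=cv2.findContours(r['pixels'].astype(np.uint8),0,1);c=max(cs,key=len)[:,0]
    P=np.array([ray('wrist',u,v,.06)[:2] for u,v in c]);print(cv2.minEnclosingCircle(P.astype(np.float32)),r['confidence'])
E
```

```text
l1 [0.5986 0.298 ]
l2 [0.5802 0.2405]
s1 [0.6121 0.2413]
s2 [0.5551 0.2589]
c [0.5836 0.2505]
bw1 [0.6349 0.3025]
bw2 [0.5595 0.3257]
endR [0.5441 0.2749]
guideR [0.5176 0.254 ]
rim [0.63208566 0.2470049 ] [0.54335919 0.27333794]
72.30839315164694
-17.19878277677189
wall 162.93235809404848
((0.693805992603302, -0.11255060136318207), 0.03933677077293396) 0.89
((0.6027447581291199, -0.22517646849155426), 0.048144686967134476) 0.71
```

The mark lines, wall ends and rims agree: the bay centre is at about (0.589, 0.269) and its axis points at 72.6°. The tub is at (0.694, −0.113). I'll tow it with the shut fingers inside it against the front wall, with no squeezing.

```bash

python3 -m jog '[[0,0,0,0.2,-0.35,0,0],[0,0,0,0.4,-0.69,0,0]]' >/dev/null
python3 -m jog '[[0,0,0,0.2,-0.35,0,0],[0,0,0,0.4,-0.69,0,0],[0,0,0,0.4,-0.69,0.3,0],[0,0,0,0.4,-0.69,0.7,0]]' >/dev/null
python3 -m jog '[[0,0,0,0,0,0.4,0],[0,0,0,0,0,0.8,0],[0,0,0,0,0,0.8,0],[0,0,0,0,0,0.8,0]]'
python3 - <<'E'
from h import *
ci=camera_info('wrist');snap('wrist','w4')
print([(np.round(w('wrist',r['at'],ci),3).tolist(),round(r['confidence'],2)) for r in pinpoint('tub','wrist')[:4]])
print(totool([.695,-.113,.025]),state()['eef_pos'])
E
```

```text
clock: 5.15
eef_pos: [0.6948, -0.1138, 0.1832]
tcp_rot: [-0.0, -0.707, 0.708, 0.0]
wrist_force: [0.9, 0.2, 0.9]
gripper_width: -0.0001
[([0.697, -0.112, -0.006], 0.88), ([0.833, -0.09, 0.001], 0.63), ([0.605, -0.233, -0.006], 0.62)]
[-0.01291874  0.02109333  2.00812716] [ 0.6960606  -0.11384636  0.18565663]
```

```bash

python3 -m jog '[[0,0,0,0,0,0.4,0],[0,0,0,0,0,0.8,0],[0,0,0,0,0,1,0]]' 
python3 -m jog '[[0,0,0,0,0,0.3,0],[0,0,0,0,0,0.6,0],[0,0,0,0,0,0.85,0],[0,0,0,0,0,1,0],[0,0,0,0,0,1,0]]' 
python3 -m jog '[[0,0,0,-0.04,0.02,0,0],[0,0,0,-0.1,0.06,0,0],[0,0,0,-0.18,0.11,0,0],[0,0,0,-0.27,0.16,0,0],[0,0,0,-0.36,0.21,0,0],[0,0,0,-0.45,0.27,0,0],[0,0,0,-0.54,0.32,0,0],[0,0,0,-0.63,0.38,0,0]]'
python3 - <<'E'
from h import *
ci=camera_info('wrist');snap('wrist','w5')
print([(np.round(w('wrist',r['at'],ci),3).tolist(),round(r['confidence'],2)) for r in pinpoint('tub','wrist')[:4]])
snap('top','t5')
print([(np.round(w('top',r['at']),3).tolist(),round(r['confidence'],2)) for r in pinpoint('tub','top')[:4]])
print(state()['eef_pos'])
E
```

```text
clock: 5.55
eef_pos: [0.6947, -0.1132, 0.1031]
tcp_rot: [0.0, -0.707, 0.707, -0.0]
wrist_force: [-0.1, 0.1, 0.2]
gripper_width: 0.0002
clock: 6.05
eef_pos: [0.6946, -0.1132, 0.023]
tcp_rot: [-0.0, -0.707, 0.707, 0.0]
wrist_force: [-0.5, -0.4, -0.6]
gripper_width: 0.0004
clock: 6.85
eef_pos: [0.664, -0.062, 0.0233]
tcp_rot: [0.0, -0.707, 0.707, -0.0]
wrist_force: [-0.4, -0.5, 0.6]
gripper_width: 0.0003
[([0.604, -0.236, -0.004], 0.75), ([0.679, -0.087, 0.008], 0.64)]
[([0.678, -0.087, 0.011], 0.58), ([0.833, -0.09, 0.006], 0.48)]
[ 0.66443396 -0.06257223  0.0234044 ]
```

View pics/w5.png

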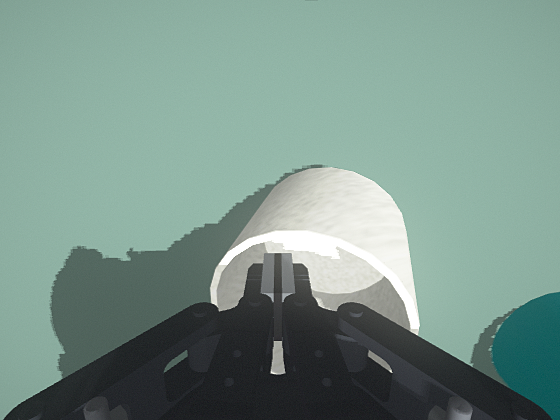

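```bash
python3 - <<'E'
from h import *
im=cv2.imread('pics/w5.png')
for z,col in((.06,(0,0,255)),(0,(255,0,0))):
  for a in np.arange(0,360,4):
    p=px('wrist',[.6785+.038*np.cos(np.radians(a)),-.087+.038*np.sin(np.radians(a)),z]).astype(int); cv2.circle(im,tuple(int(k) for k in p),1,col,-1)
cv2.imwrite('pics/w5o.png',im)
E
```

```text
(no output)
```

View pics/w5o.png

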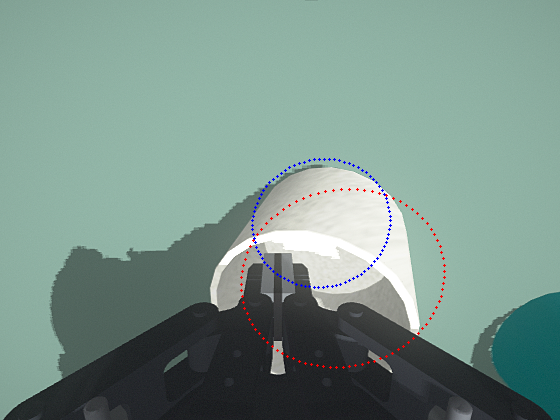

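The overlay shows the tub tipping: the real rim is shifted forward of an upright one, because the widening fingers push high on the wall. I'll back off so it settles. After that I'll push from outside, low, with the flat side of two spread fingers.

```bash

python3 -m jog '[[0,0,0,0.06,-0.04,0,0],[0,0,0,0.12,-0.07,0,0],[0,0,0,0.18,-0.11,0,0],[0,0,0,0.24,-0.14,0,0],[0,0,0,0.28,-0.17,0,0],[0,0,0,0.28,-0.17,0,0]]'
python3 - <<'E'
from h import *
ci=camera_info('wrist');snap('wrist','w6')
print([(np.round(w('wrist',r['at'],ci),3).tolist(),round(r['confidence'],2)) for r in pinpoint('tub','wrist')[:4]])
P=[w('wrist',r['at'],ci) for r in pinpoint('tub','wrist')]
c=min(P,key=lambda p:np.hypot(p[0]-.68,p[1]+.085));print(c)
im=cv2.imread('pics/w6.png')
for z,col in((.06,(0,0,255)),(0,(255,0,0))):
  for a in np.arange(0,360,4):
    p=px('wrist',[c[0]+.038*np.cos(np.radians(a)),c[1]+.038*np.sin(np.radians(a)),z]); cv2.circle(im,tuple(int(k) for k in p),1,col,-1)
cv2.imwrite('pics/w6o.png',im)
E
```

```text
clock: 7.65
eef_pos: [0.6784, -0.0859, 0.0232]
tcp_rot: [0.0, -0.707, 0.708, -0.0]
wrist_force: [0.9, 0.0, 0.2]
gripper_width: 0.0001
[([0.681, -0.083, -0.0], 0.92), ([0.604, -0.236, -0.005], 0.64)]
[ 6.80986842e-01 -8.25764293e-02 -3.21660206e-04]
```

View pics/w6o.png

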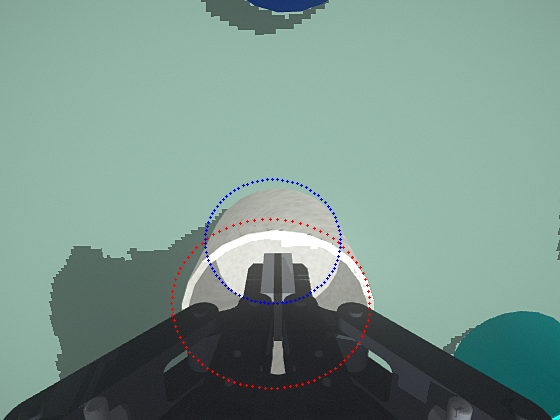

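It has settled upright at about (0.677, −0.085): in the overlay the base and rim are concentric to within 4 mm. Next I'll raise, turn, and go behind it.

```bash

python3 -m jog '[[0,0,0,0,0,-0.3,0],[0,0,0,0,0,-0.7,0],[0,0,0,0,0,-1,0]]' >/dev/null
python3 -m jog '[[0,0,-0.09,0,0,-0.2,0.3],[0,0,-0.18,0,0,-0.3,0.4],[0,0,-0.27,0,0,-0.3,0.5],[0,0,-0.36,0,0,-0.3,0.5],[0,0,-0.45,0,0,-0.3,0.5],[0,0,-0.54,0,0,-0.3,0.5],[0,0,-0.63,0,0,-0.3,0.5],[0,0,-0.66,0,0,-0.3,0.5]]' >/dev/null
python3 -m jog '[[0,0,-0.09,0,0,0,0.5],[0,0,-0.18,0,0,0,0.5],[0,0,-0.27,0,0,0,0.5],[0,0,-0.36,0,0,0,0.5],[0,0,-0.45,0,0,0,0.5],[0,0,-0.54,0,0,0,0.5],[0,0,-0.63,0,0,0,0.5],[0,0,-0.66,0,0,0,0.5]]'
python3 -m jog '[[0,0,0,0,0.4,0,0.5],[0,0,0,0,0.8,0,0.5],[0,0,0,0,0.95,0,0.5],[0,0,0,0,0.95,0,0.5],[0,0,0,0,0.95,0,0.5]]'
python3 - <<'E'
from h import *
ci=camera_info('wrist');snap('wrist','w7')
for f in(pinpoint,):
  print([(np.round(w('wrist',r['at'],ci),3).tolist(),round(r['confidence'],2)) for r in f('tub','wrist')[:4]])
for r in outline_of('tub','wrist')[:2]:
    cs,_=cv2.findContours(r['pixels'].astype(np.uint8),0,1);c=max(cs,key=len)[:,0]
    P=np.array([ray('wrist',u,v,.06)[:2] for u,v in c]);print(cv2.minEnclosingCircle(P.astype(np.float32)),r['confidence'])
print(totool([.677,-.085,.008]))
E
```

```text
clock: 9.7
eef_pos: [0.6776, -0.0847, 0.1273]
tcp_rot: [-0.0, 0.968, 0.25, -0.0]
wrist_force: [0.6, 1.3, -0.6]
gripper_width: 0.0426
clock: 10.2
eef_pos: [0.7136, -0.1506, 0.1269]
tcp_rot: [-0.001, 0.969, 0.248, -0.001]
wrist_force: [-0.5, -0.3, 0.4]
gripper_width: 0.0426
[([0.832, -0.092, -0.003], 0.85), ([0.603, -0.239, -0.004], 0.84), ([0.677, -0.083, -0.004], 0.78)]
((0.8214648365974426, -0.08959174901247025), 0.050760671496391296) 0.93
((0.6780291795730591, -0.08572578430175781), 0.03805984929203987) 0.86
[-0.0094071  -0.93494229  1.49377311]
```

```bash

python3 -m jog '[[0,0,0,0,0,0.4,0.5],[0,0,0,0,0,0.8,0.5],[0,0,0,0,0,0.9,0.5]]' >/dev/null
python3 -m jog '[[0,0,0,0,0,0.25,0.5],[0,0,0,0,0,0.45,0.5],[0,0,0,0,0,0.58,0.5],[0,0,0,0,0,0.58,0.5]]'
python3 -m jog '[[0,0,0,0,-0.15,0,0.5],[0,0,0,0,-0.3,0,0.5],[0,0,0,0,-0.38,0,0.5],[0,0,0,0,-0.46,0,0.5],[0,0,0,0,-0.54,0,0.5],[0,0,0,0,-0.62,0,0.5],[0,0,0,0,-0.71,0,0.5],[0,0,0,0,-0.8,0,0.5]]'
cat > ov.py <<'E'
from h import *
import sys
n,gx,gy=sys.argv[1],float(sys.argv[2]),float(sys.argv[3])
print(state()['eef_pos'])
ci=camera_info('wrist');snap('wrist',n)
P=[w('wrist',r['at'],ci) for r in pinpoint('tub','wrist')];print(np.round(P,3).tolist())
c=min(P,key=lambda p:np.hypot(p[0]-gx,p[1]-gy))
im=cv2.imread(f'pics/{n}.png')
for z,col in((.06,(0,0,255)),(0,(255,0,0))):
  for a in np.arange(0,360,4):
    p=px('wrist',[c[0]+.038*np.cos(np.radians(a)),c[1]+.038*np.sin(np.radians(a)),z]); cv2.circle(im,tuple(int(k) for k in p),1,col,-1)
cv2.imwrite(f'pics/{n}o.png',im)
for r in outline_of('tub','wrist')[:3]:
    cs,_=cv2.findContours(r['pixels'].astype(np.uint8),0,1);c=max(cs,key=len)[:,0]
    P=np.array([ray('wrist',u,v,.06)[:2] for u,v in c]);print('rim',cv2.minEnclosingCircle(P.astype(np.float32)),r['confidence'])
print('P1',totool([.55,.145,.008]),'B',totool([.589,.269,.008]))
E
python3 ov.py w8 .66 -.055
```

```text
clock: 11.05
eef_pos: [0.7135, -0.1512, 0.0074]
tcp_rot: [-0.001, 0.969, 0.249, -0.001]
wrist_force: [-0.5, 0.4, -0.8]
gripper_width: 0.0426
clock: 11.85
eef_pos: [0.6835, -0.0953, 0.009]
tcp_rot: [0.0, 0.969, 0.248, 0.0]
wrist_force: [-0.0, -0.9, 0.9]
gripper_width: 0.0427
[ 0.68351946 -0.09525766  0.0089515 ]
[[0.669, -0.057, -0.0], [0.603, -0.235, -0.005], [0.57, -0.119, 0.004], [0.832, -0.09, -0.0]]
rim ((0.6155115365982056, -0.15032321214675903), 0.022588936612010002) 0.83
rim ((0.7652701139450073, -0.06368132680654526), 0.028080187737941742) 0.78
rim ((0.663794994354248, -0.0567755252122879), 0.03748755529522896) 0.63
P1 [-0.01461155 -3.4314035   0.01123658] B [ 1.15920788 -4.55492662  0.01121266]
```

View pics/w8o.png

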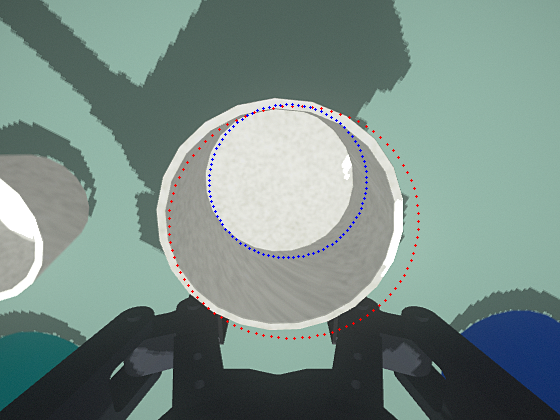

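The tub stands upright and centred between the two fingers: the rim in the picture is about (280,213) and the floor about (280,180). I'll push on.

```bash

python3 -m jog '[[0,0,0,0,-0.1,0,0.5],[0,0,0,0,-0.2,0,0.5],[0,0,0,0,-0.3,0,0.5],[0,0,0,0,-0.4,0,0.5],[0,0,0,0,-0.5,0,0.5],[0,0,0,0,-0.6,0,0.5],[0,0,0,0,-0.7,0,0.5],[0,0,0,0,-0.8,0,0.5]]' >/dev/null
python3 -m jog '[[0,0,0,0,-0.1,0,0.5],[0,0,0,0,-0.2,0,0.5],[0,0,0,0,-0.3,0,0.5],[0,0,0,0,-0.4,0,0.5],[0,0,0,0,-0.5,0,0.5],[0,0,0,0,-0.6,0,0.5],[0,0,0,0,-0.7,0,0.5],[0,0,0,0,-0.8,0,0.5]]' >/dev/null
python3 -m jog '[[0,0,0,0,-0.1,0,0.5],[0,0,0,0,-0.2,0,0.5],[0,0,0,0,-0.3,0,0.5],[0,0,0,0,-0.4,0,0.5],[0,0,0,0,-0.5,0,0.5],[0,0,0,0,-0.6,0,0.5],[0,0,0,0,-0.7,0,0.5],[0,0,0,0,-0.8,0,0.5]]'
python3 -m jog '[[0,0,0,0,-0.1,0,0.5],[0,0,0,0,-0.2,0,0.5],[0,0,0,0,-0.3,0,0.5],[0,0,0,0,-0.38,0,0.5],[0,0,0,0,-0.44,0,0.5],[0,0,0,0,-0.48,0,0.5],[0,0,0,0,-0.48,0,0.5]]'
python3 ov.py w9 .55 .145
```

```text
clock: 14.4
eef_pos: [0.591, 0.0733, 0.0089]
tcp_rot: [0.0, 0.969, 0.248, 0.0]
wrist_force: [-0.4, -0.4, -0.7]
gripper_width: 0.0427
clock: 15.1
eef_pos: [0.5726, 0.1067, 0.0089]
tcp_rot: [-0.0, 0.969, 0.249, -0.0]
wrist_force: [0.3, 1.0, -0.1]
gripper_width: 0.0427
[0.57262085 0.10670535 0.00887658]
[[0.553, 0.146, -0.004]]
rim ((0.553399920463562, 0.14461654424667358), 0.03787088766694069) 0.65
P1 [-0.01858946 -0.56347132  0.01087823] B [ 1.15446147 -1.68779678  0.01070342]
```

```bash

python3 -m jog '[[0,0,0,0,0.3,0,0.5],[0,0,0,0,0.6,0,0.5],[0,0,0.09,0,0.6,0,0.5],[0,0,0.18,0,0.6,0,0.5],[0,0,0.27,0,0.6,0,0.5],[0,0,0.36,0,0.6,0,0.5],[0,0,0.45,0,0.6,0,0.5],[0,0,0.5,0,0.6,0,0.5]]' >/dev/null
python3 -m jog '[[0,0,0,0,0,0,0.5],[0,0,0,0,0,0,0.5]]'
python3 - <<'E'
from h import *
T=np.array([.553,.145]);B=np.array([.589,.269]);d=(B-T)/np.hypot(*(B-T))
print(totool([*(T-.07*d),.009]),totool([*T,.009]),totool([*B,.009]),state()['joints'])
E
```

```text
clock: 16.25
eef_pos: [0.596, 0.064, 0.0088]
tcp_rot: [0.0, 0.99, -0.141, 0.0]
wrist_force: [0.1, -0.2, -0.8]
gripper_width: 0.0427
[-0.79851012  0.05235278 -0.00202617] [-0.79799477 -0.82264706 -0.00212338] [-7.97044167e-01 -2.43664801e+00 -2.30269801e-03] [-8.95140191e-03  5.09914100e-01  1.74539529e+00 -1.53868859e-04
  8.86269681e-01  2.73111871e-01]
```

```bash

python3 -m jog '[[0,0,0,-0.4,0,0,0.5],[0,0,0,-0.8,0,0,0.5],[0,0,0,-0.8,-0.08,0,0.5],[0,0,0,-0.8,-0.16,0,0.5],[0,0,0,-0.8,-0.24,0,0.5],[0,0,0,-0.8,-0.32,0,0.5],[0,0,0,-0.8,-0.42,0,0.5],[0,0,0,-0.8,-0.52,0,0.5]]'
python3 -m jog '[[0,0,0,0,-0.1,0,0.5],[0,0,0,0,-0.2,0,0.5],[0,0,0,0,-0.3,0,0.5],[0,0,0,0,-0.4,0,0.5],[0,0,0,0,-0.5,0,0.5],[0,0,0,0,-0.6,0,0.5],[0,0,0,0,-0.7,0,0.5],[0,0,0,0,-0.8,0,0.5]]'
python3 ov.py w10 .57 .22
```

```text
clock: 17.05
eef_pos: [0.5469, 0.1226, 0.0088]
tcp_rot: [0.0, 0.99, -0.141, 0.0]
wrist_force: [-0.4, -0.9, 0.9]
gripper_width: 0.0425
clock: 17.85
eef_pos: [0.5642, 0.1842, 0.0088]
tcp_rot: [0.0, 0.99, -0.141, 0.0]
wrist_force: [0.2, -0.3, 0.6]
gripper_width: 0.043
[0.5641606  0.18418541 0.00883668]
[[0.58, 0.228, -0.004]]
rim ((0.5762734413146973, 0.22578389942646027), 0.03761327639222145) 0.94
P1 [-0.03366482  0.51897405  0.01002341] B [ 0.00224425 -1.10548487  0.01013958]
```

View pics/w10.png

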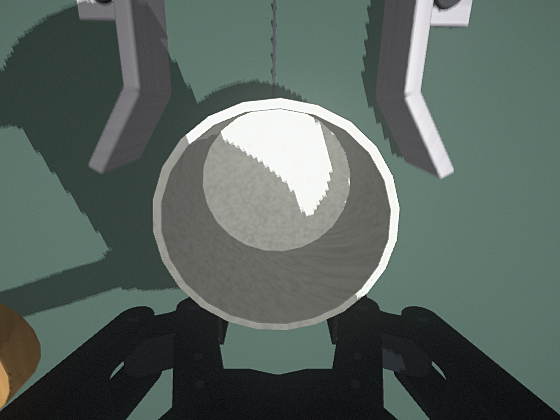

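The tub is upright and centred before the bay mouth, whose walls show at (140,90) and (410,90). This is the last push.

```bash

python3 -m jog '[[0,0,0,0,-0.1,0,0.5],[0,0,0,0,-0.2,0,0.5],[0,0,0,0,-0.3,0,0.5],[0,0,0,0,-0.39,0,0.5],[0,0,0,0,-0.46,0,0.5],[0,0,0,0,-0.52,0,0.5],[0,0,0,0,-0.56,0,0.5],[0,0,0,0,-0.56,0,0.5]]'
python3 ov.py w11 .589 .269
python3 -m jog '[[0,0,0,0,0.2,0,0.5],[0,0,0,0,0.5,0,0.5],[0,0,0,0,0.5,0,0.5]]'
python3 - <<'E'
from h import *
im=snap('wrist','w12')
for r in outline_of('tub','wrist')[:1]:
    cs,_=cv2.findContours(r['pixels'].astype(np.uint8),0,1);c=max(cs,key=len)[:,0]
    P=np.array([ray('wrist',u,v,.06)[:2] for u,v in c]);print('rim',cv2.minEnclosingCircle(P.astype(np.float32)),r['confidence'])
ci=camera_info('wrist')
for q in ('tub','bay','bay_center'): print(q,[np.round(w('wrist',r['at'],ci),3).tolist() for r in pinpoint(q,'wrist')[:2]])
snap('top','t12')
print([np.round(w('top',r['at']),3).tolist() for r in pinpoint('bay_center','top')+pinpoint('tub','top')])
E
```

```text
clock: 18.8
eef_pos: [0.5767, 0.227, 0.0088]
tcp_rot: [-0.0, 0.99, -0.141, 0.0]
wrist_force: [-0.7, -0.2, 0.6]
gripper_width: 0.0427
[0.5766672  0.22698645 0.00884209]
[[0.589, 0.27, -0.003], [0.393, 0.183, -0.003]]
rim ((0.588883638381958, 0.2684977352619171), 0.03769542649388313) 0.66
rim ((0.5902926325798035, 0.2763245105743408), 0.05785343423485756) 0.61
P1 [-0.03233756  1.06930248  0.01042315] B [ 0.00219699 -0.55518619  0.01001161]
clock: 19.25
eef_pos: [0.5632, 0.1849, 0.0086]
tcp_rot: [0.001, 0.99, -0.142, -0.001]
wrist_force: [-0.1, 0.7, 0.1]
gripper_width: 0.0426
rim ((0.5905341506004333, 0.2707307040691376), 0.03781663253903389) 0.56
tub [[0.588, 0.273, -0.002]]
bay []
bay_center []
[[0.565, -0.124, 0.001], [0.603, -0.235, -0.001], [0.836, -0.089, 0.004], [0.589, 0.269, 0.007]]
```

View pics/w12.png

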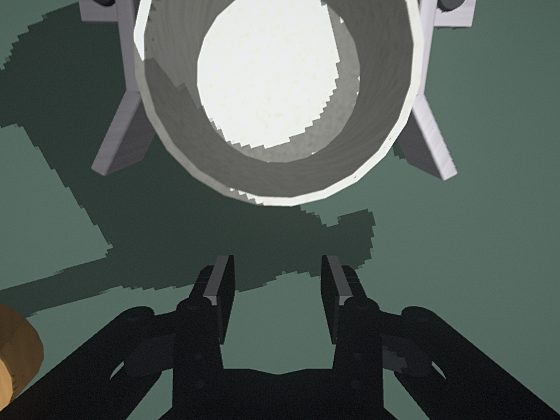

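The tub is in the bay, upright, at about (0.590, 0.270). Now I'll go to the gauge.

```bash

python3 -m jog '[[0,0,0,0,0,-0.5,0.5],[0,0,0.06,0,0,-1,0.5]]' >/dev/null
python3 -m jog '[[0,0,0.09,0,0,-0.3,0.6],[0,0,0.18,0,0,-0.6,0.6],[0,0,0.27,0,0,-0.8,0.6],[0,0,0.36,0,0,-1,0.6]]' >/dev/null
python3 -m jog '[[0,0,0.09,0,0,-0.3,0.6],[0,0,0.18,0,0,-0.6,0.6],[0,0,0.27,0,0,-0.8,0.6],[0,0,0.36,0,0,-1,0.6],[0,0,0.4,0,0,-1,0.6],[0,0,0.4,0,0,-1,0.6]]'
python3 -m jog '[[0,0,0,0.5,0.1,0,0.6],[0,0,0,1,0.2,0,0.6]]' >/dev/null
python3 -m jog '[[0,0,0,0.5,0.1,0,0.6],[0,0,0,1,0.2,0,0.6]]' >/dev/null
python3 -m jog '[[0,0,0,0.5,0.1,0,0.6],[0,0,0,1,0.2,0,0.6]]' >/dev/null
python3 -m jog '[[0,0,0,0.5,0.1,0,0.6],[0,0,0,1,0.2,0,0.6]]' >/dev/null
python3 -m jog '[[0,0,0,0.5,0.1,0,0.6],[0,0,0,1,0.2,0,0.6]]' >/dev/null
python3 -m jog '[[0,0,0,0.5,0.1,0,0.6],[0,0,0,1,0.2,0,0.6],[0,0,0,1,0.2,0,0.6],[0,0,0,1,0.2,0,0.6]]'
cat > g.py <<'E'
from h import *
import sys
ci=camera_info('wrist');im=snap('wrist',sys.argv[1])
for q in ('gauge','stand','gauge_tip'): print(q,[(np.round(w('wrist',r['at'],ci),3).tolist(),round(r['confidence'],2)) for r in pinpoint(q,'wrist')[:2]])
for r in outline_of('gauge','wrist')[:1]:
    m=r['pixels']&(im.max(2)<60)   # black handle
    n,l,s,_=cv2.connectedComponentsWithStats(m.astype(np.uint8));k=1+s[1:,4].argmax()
    ys,xs=np.nonzero(l==k);(c,sz,a)=cv2.minAreaRect(np.c_[xs,ys].astype(np.float32))
    b=cv2.boxPoints((c,sz,a));b=b[np.argsort(b[:,1])];e1=b[:2].mean(0);e2=b[2:].mean(0);print(e1,e2,sz)
    P,Q=ray('wrist',*e1,.152),ray('wrist',*e2,.152);d=P-Q
    print('front',P,'rear',Q,'len',np.hypot(*d[:2]),'yaw',np.degrees(np.arctan2(d[1],d[0])),'mid',(P+Q)/2,totool((P+Q)/2))
s=state();x=Ro.from_quat(np.roll(s['tcp_rot'],-1)).as_matrix()[:,0];print(s['eef_pos'],'toolx',np.degrees(np.arctan2(x[1],x[0])))
E
python3 g.py g1
```

```text
clock: 20.85
eef_pos: [0.5655, 0.1886, 0.2494]
tcp_rot: [-0.0, 0.707, -0.707, 0.0]
wrist_force: [0.5, 0.9, -0.2]
gripper_width: 0.0509
clock: 22.25
eef_pos: [0.4686, -0.292, 0.2481]
tcp_rot: [0.0, -0.707, 0.708, 0.001]
wrist_force: [-0.5, -0.0, -0.1]
gripper_width: 0.0512
gauge [([0.47, -0.354, 0.137], 0.59)]
stand [([0.466, -0.359, 0.002], 0.85)]
gauge_tip [([0.56, -0.364, 0.025], 0.64)]
[358.42685 158.15854] [347.24393 258.8049 ] (4.417261123657227, 101.2657241821289)
front [ 0.50969549 -0.35093252  0.152     ] rear [ 0.42629791 -0.34827365  0.152     ] len 0.08343995689120176 yaw -1.8260755480109674 mid [ 0.4679967  -0.34960309  0.152     ] [0.74021669 0.01795115 1.21146767]
[ 0.46934181 -0.29041168  0.24893456] toolx -89.91124534137438
```

```bash
python3 - <<'E'
from h import *
im=capture('wrist');o=outline_of('gauge','wrist')[0]['pixels']
ys,xs=np.nonzero(o);print(xs.min(),xs.max(),ys.min(),ys.max())
g=im.max(2)
for y in range(30,290,20):
    x=np.nonzero(o[y])[0]
    if len(x): print(y,x.min(),x.max(),g[y,x.min()-6:x.max()+7].tolist())
E
```

```text
345 410 55 269
70 356 408 [192, 190, 193, 196, 196, 195, 134, 124, 124, 153, 255, 255, 255, 255, 255, 255, 255, 255, 255, 255, 255, 255, 255, 255, 255, 255, 255, 255, 255, 255, 255, 255, 255, 255, 113, 109, 217, 255, 255, 255, 255, 255, 255, 255, 255, 255, 255, 255, 255, 255, 255, 255, 255, 255, 255, 252, 254, 255, 222, 188, 194, 195, 193, 193, 194]
90 345 408 [193, 192, 194, 194, 150, 141, 118, 125, 121, 127, 126, 128, 127, 129, 128, 129, 201, 255, 255, 255, 255, 255, 255, 255, 255, 255, 255, 255, 255, 255, 255, 255, 255, 255, 255, 255, 255, 255, 255, 255, 255, 255, 255, 255, 255, 255, 255, 255, 255, 255, 255, 255, 255, 255, 255, 255, 255, 255, 255, 255, 255, 255, 255, 255, 255, 255, 255, 255, 255, 255, 209, 191, 198, 197, 196, 196]
110 361 391 [193, 193, 193, 195, 195, 202, 199, 152, 123, 123, 119, 134, 204, 182, 255, 255, 179, 255, 255, 254, 253, 255, 255, 255, 255, 255, 255, 255, 255, 255, 252, 252, 252, 253, 253, 253, 254, 252, 223, 192, 194, 198, 198]
130 363 385 [115, 118, 170, 253, 255, 98, 75, 83, 82, 85, 89, 98, 107, 114, 111, 111, 110, 111, 110, 113, 106, 110, 109, 108, 10
[... 305 characters left out ...]
, 91, 91, 89, 88, 89, 88, 84, 85, 83, 75, 86, 201, 189, 183, 186, 185]
190 355 376 [239, 238, 238, 238, 247, 255, 31, 57, 57, 57, 64, 73, 83, 88, 88, 88, 87, 87, 88, 85, 87, 84, 82, 84, 82, 80, 73, 89, 201, 190, 185, 185, 183, 185]
210 353 373 [244, 237, 235, 241, 248, 127, 43, 54, 56, 59, 66, 81, 85, 81, 79, 82, 83, 83, 81, 81, 81, 79, 80, 79, 79, 70, 91, 202, 189, 185, 184, 182, 184]
230 350 370 [110, 113, 111, 110, 114, 112, 44, 53, 55, 49, 55, 73, 79, 78, 74, 76, 74, 76, 78, 79, 78, 80, 73, 78, 74, 67, 84, 202, 187, 183, 183, 183, 183]
250 347 367 [225, 229, 224, 123, 132, 135, 87, 43, 49, 48, 54, 65, 69, 71, 72, 70, 72, 71, 74, 72, 73, 71, 75, 68, 72, 66, 61, 79, 96, 109, 157, 190, 184]
```

```bash
python3 - <<'E'
from h import *
R=np.array([ray('wrist',u,v,.152)[:2] for u,v in((381.7,150),(378.7,170),(376,190),(373,210),(370.2,230),(367.5,250))])
L=np.array([ray('wrist',u,v,.152)[:2] for u,v in((365.5,150),(363,170),(360.5,190),(357.8,210),(355,230),(352,250))])
for A in(R,L):
    p=np.polyfit(A[:,0],A[:,1],1);print(np.degrees(np.arctan(p[0])),np.polyval(p,.467))
for v in (266,267,268,269): print(ray('wrist',355,v,.152))
print(ray('wrist',382,86,.17))
E
```

```text
-2.3966500303955387 -0.365974825245785
-2.860943216877692 -0.3537954416883078
[ 0.4195864  -0.35553809  0.152     ]
[ 0.41865254 -0.35560839  0.152     ]
[ 0.41771665 -0.35567884  0.152     ]
[ 0.41677873 -0.35574945  0.152     ]
[ 0.55936715 -0.35828813  0.17      ]
```

```bash

python3 -m jog '[[0,0,0,0.45,0.01,0,0.6],[0,0,0.028,0.87,0.015,0,0.6],[0,0,0.028,0.87,0.015,0,0.6],[0,0,0.028,0.87,0.015,0.3,0.6],[0,0,0.028,0.87,0.015,0.6,0.6],[0,0,0.028,0.87,0.015,0.8,0.6]]' >/dev/null
python3 -m jog '[[0,0,0,0,0,0.25,0.6],[0,0,0,0,0,0.5,0.6],[0,0,0,0,0,0.68,0.6],[0,0,0,0,0,0.76,0.6],[0,0,0,0,0,0.76,0.6],[0,0,0,0,0,0.76,0.6]]'
python3 - <<'E'
from h import *
im=capture('wrist');cv2.imwrite('pics/g3.png',im[:,:,::-1]);print(state()['eef_pos'],state()['wrist_force'])
s=state();R=Ro.from_quat(np.roll(s['tcp_rot'],-1)).as_matrix()
for k in(-.007,.007):
  for z in (.152,): print(px('wrist',[*(s['eef_pos']+R[:,0]*k+R[:,1]*-.03)[:2],z]), px('wrist',[*(s['eef_pos']+R[:,0]*k+R[:,1]*-.045)[:2],z]))
u,v=px('wrist',[*(s['eef_pos']+R[:,1]*-.03)[:2],.152]).astype(int);print(u,v,im.max(2)[v,u-60:u+60].tolist())
E
```

```text
clock: 23.8
eef_pos: [0.4683, -0.3613, 0.1249]
tcp_rot: [0.0, -0.691, 0.723, -0.001]
wrist_force: [-0.4, 0.3, 0.4]
gripper_width: 0.0512
[ 0.46843771 -0.36156281  0.12512064] [-0.13061192 -0.80910619  0.8873674 ]
[259.41586762 237.60121822] [258.69206731 200.73826351]
[295.37555588 237.54917491] [296.03535867 200.69007073]
277 237 [80, 80, 80, 82, 80, 80, 82, 82, 82, 82, 80, 79, 81, 78, 107, 108, 110, 111, 108, 106, 108, 107, 108, 110, 109, 107, 106, 108, 105, 105, 107, 106, 107, 107, 110, 110, 107, 110, 113, 62, 35, 44, 54, 54, 58, 59, 62, 59, 55, 62, 60, 59, 57, 61, 57, 59, 59, 61, 61, 61, 60, 58, 57, 61, 62, 59, 63, 59, 61, 62, 60, 50, 50, 43, 60, 119, 111, 110, 109, 112, 112, 111, 110, 109, 111, 110, 109, 109, 111, 113, 111, 107, 104, 116, 210, 200, 198, 200, 195, 170, 103, 149, 148, 147, 147, 145, 147, 145, 145, 146, 145, 147, 145, 147, 146, 145, 144, 147, 145, 144]
```

```bash

python3 -m jog '[[0,0,0,-0.015,0,0,0.5],[0,0,0,-0.015,0,0,0.4],[0,0,0,-0.015,0,0,0.3],[0,0,0,-0.015,0,0,0.2],[0,0,0,-0.015,0,0,0.1],[0,0,0,-0.015,0,0,0],[0,0,0,-0.015,0,0,0],[0,0,0,-0.015,0,0,0]]' 
python3 -m jog '[[0,0,0,0,0,-0.1,0],[0,0,0,0,0,-0.2,0],[0,0,0,0,0,-0.35,0],[0,0,0,0,0,-0.6,0],[0,0,0,0,0,-0.9,0],[0,0,0,0,0,-0.9,0],[0,0,0,0,0,-0.9,0],[0,0,0,0,0,-0.9,0]]' 
python3 -c "
from h import *
s=state();print(s['eef_pos'],s['wrist_force'],s['torque'],s['joints'])
cs={}
for c in ('wrist','side'):
  ci=camera_info(c);snap(c,'h1'+c)
  for q in ('gauge','gauge_tip'): print(c,q,[(np.round(w(c,r['at'],ci),3).tolist(),round(r['confidence'],2)) for r in pinpoint(q,c)[:2]])
"
```

```text
clock: 24.65
eef_pos: [0.468, -0.3603, 0.1244]
tcp_rot: [-0.0, -0.691, 0.723, -0.0]
wrist_force: [-0.2, 0.8, 3.8]
gripper_width: 0.0131
clock: 25.45
eef_pos: [0.4672, -0.3595, 0.195]
tcp_rot: [-0.0, -0.691, 0.723, 0.001]
wrist_force: [0.1, -1.0, -2.5]
gripper_width: 0.0127
[ 0.46718334 -0.35952518  0.19495579] [ 0.12459942 -0.98889259 -2.49304557] [0.03254976 0.00196041 0.04529439] [-7.73843051e-01  3.20654875e-01  1.53150201e+00 -9.67585699e-05
  1.29172125e+00  8.41570923e-01]
wrist gauge [([0.468, -0.358, 0.208], 0.6)]
wrist gauge_tip []
side gauge [([0.466, -0.36, 0.205], 0.79), ([0.467, -0.359, -0.004], 0.19)]
side gauge_tip [([0.556, -0.36, 0.097], 0.58)]
```

The gauge is gripped and lifted. I'll carry it to the tub.

```bash

python3 -m jog '[[0,0,0,0,0,-0.3,0],[0,0,0,0,0,-0.6,0],[0,0,0,-0.1,0,-0.8,0],[0,0,0,-0.25,0,-0.8,0],[0,0,0,-0.45,0,-0.8,0],[0,0,0,-0.7,0,-0.8,0],[0,0,0,-1,0,-0.8,0]]' >/dev/null
python3 -m jog '[[0,0,0,-0.33,0,0,0],[0,0,0,-0.66,0,0,0],[0,0,0,-1,0,0,0]]' >/dev/null
python3 -m jog '[[0,0,0,-0.33,0,0,0],[0,0,0,-0.66,0,0,0],[0,0,0,-1,0,0,0]]' >/dev/null
python3 -m jog '[[0,0,0,-0.33,0,0,0],[0,0,0,-0.66,0,0,0],[0,0,0,-1,0,0,0]]' >/dev/null
python3 -m jog '[[0,0,0,-0.33,0,0,0],[0,0,0,-0.66,0,0,0],[0,0,0,-1,0,0,0]]' >/dev/null
python3 -m jog '[[0,0,0,-0.33,0,0,0],[0,0,0,-0.66,0,0,0],[0,0,0,-1,0,0,0]]' >/dev/null
python3 -m jog '[[0,0,0,-0.33,0,0,0],[0,0,0,-0.66,0,0,0],[0,0,0,-1,0,0,0]]' >/dev/null
python3 -m jog '[[0,0,0,-0.3,0,0,0],[0,0,0,-0.6,0,0,0],[0,0,0,-0.8,-0.03,0,0],[0,0,0,-0.93,-0.06,0,0],[0,0,0,-0.93,-0.06,0,0],[0,0,0,-0.93,-0.06,0,0],[0,0,0,-0.93,-0.06,0,0]]'
cat > d.py <<'E'
from h import *
s=state();print(s['eef_pos'],s['wrist_force'],s['gripper_width'])
R=Ro.from_quat(np.roll(s['tcp_rot'],-1)).as_matrix();print('tip by grasp',s['eef_pos']-R[:,1]*.09-R[:,2]*-.011+[0,0,-.11-.0])
import sys
for c in ('wrist','side'):
  ci=camera_info(c);snap(c,sys.argv[1]+c)
  for q in ('gauge','gauge_tip','tub'): print(c,q,[(np.round(w(c,r['at'],ci),3).tolist(),round(r['confidence'],2)) for r in pinpoint(q,c)[:4]])
print(totool([.5,.274,.1]))
E
python3 d.py d1
```

```text
clock: 28.95
eef_pos: [0.5008, 0.2724, 0.26]
tcp_rot: [-0.0, -0.691, 0.723, -0.0]
wrist_force: [0.2, -0.6, -1.1]
gripper_width: 0.0127
[0.50081176 0.27243671 0.25999158] [ 0.21827843 -0.63380179 -1.08197461] 0.012723740175560667
tip by grasp [0.59071478 0.26833221 0.13896436]
wrist gauge []
wrist gauge_tip [([0.392, 0.181, 0.002], 0.51)]
wrist tub [([0.501, 0.275, 0.272], 0.27)]
side gauge [([0.501, 0.275, 0.272], 0.93)]
side gauge_tip [([0.589, 0.268, 0.161], 0.55), ([0.562, -0.122, 0.001], 0.16)]
side tub [([0.583, 0.269, -0.002], 0.65), ([0.758, 0.187, -0.004], 0.56)]
[-0.01059834  0.01325509  2.00187368]
```

```bash

python3 -m jog '[[0,0,0,0,0,0.15,0],[0,0,0,0,0,0.35,0],[0,0,0,0,0,0.55,0],[0,0,0,0,0,0.75,0],[0,0,0,0,0,0.9,0],[0,0,0,0,0,1,0]]' >/dev/null
python3 -m jog '[[0,0,0,0,0,0.2,0],[0,0,0,0,0,0.4,0],[0,0,0,0,0,0.6,0],[0,0,0,0,0,0.7,0],[0,0,0,0,0,0.75,0],[0,0,0,0,0,0.75,0],[0,0,0,0,0,0.75,0]]'
cat > f.py <<'E'
from h import *
F=[];T=[]
for i in range(5): capture('side');s=state();F.append(s['wrist_force']);T.append(s['torque'])
print('F',np.mean(F,0).round(2),'T',np.mean(T,0).round(3),np.std(T,0).round(3),'z',s['eef_pos'])
E
python3 f.py
python3 -m jog '[[0,0,0,0,0,0.05,0],[0,0,0,0,0,0.1,0],[0,0,0,0,0,0.13,0],[0,0,0,0,0,0.16,0],[0,0,0,0,0,0.16,0]]'; python3 f.py
```

```text
clock: 30.65
eef_pos: [0.5015, 0.2736, 0.1207]
tcp_rot: [0.001, -0.691, 0.723, -0.0]
wrist_force: [-0.2, 0.8, -2.0]
gripper_width: 0.0128
F [-0.2   0.07 -1.24] T [ 0.012  0.037 -0.011] [0.023 0.028 0.018] z [0.50122088 0.27349778 0.12059423]
clock: 31.4
eef_pos: [0.5006, 0.2732, 0.1067]
tcp_rot: [-0.001, -0.691, 0.723, 0.0]
wrist_force: [-0.6, 0.2, -1.5]
gripper_width: 0.0126
F [-0.42 -0.22 -1.76] T [0.006 0.053 0.015] [0.024 0.036 0.027] z [0.50105431 0.27342883 0.10741814]
```

```bash

python3 -m jog '[[0,0,0,0,0,0.02,0],[0,0,0,0,0,0.04,0],[0,0,0,0,0,0.06,0],[0,0,0,0,0,0.08,0],[0,0,0,0,0,0.1,0],[0,0,0,0,0,0.12,0],[0,0,0,0,0,0.12,0],[0,0,0,0,0,0.12,0]]'; python3 f.py; python3 d.py d2
```

```text
clock: 32.45
eef_pos: [0.5009, 0.2734, 0.0977]
tcp_rot: [-0.0, -0.691, 0.723, -0.0]
wrist_force: [-0.9, -0.5, 0.3]
gripper_width: 0.0129
F [-1.04 -0.09 -0.52] T [-0.023  0.108 -0.008] [0.023 0.029 0.014] z [0.5008808  0.27337263 0.09773316]
[0.5008808  0.27337263 0.09773316] [-1.41144415 -0.91882081 -0.75856698] 0.013459976512793004
tip by grasp [ 0.59079108  0.26935613 -0.02326723]
wrist gauge [([0.5, 0.278, 0.108], 0.68)]
wrist gauge_tip []
wrist tub []
side gauge [([0.501, 0.277, 0.108], 0.64)]
side gauge_tip []
side tub [([0.83, -0.094, 0.004], 0.96), ([0.596, -0.236, -0.0], 0.82), ([0.584, 0.268, -0.002], 0.75)]
[-0.00737275  0.01166832 -0.02920754]
```

Contact shows: the vertical force went up by about 1.0–1.2 N, and geometry puts the spring about 5 mm in. I'll press 1.5 mm more for certainty, read the force, then look.

```bash

python3 -m jog '[[0,0,0,0,0,0.01,0],[0,0,0,0,0,0.02,0],[0,0,0,0,0,0.02,0],[0,0,0,0,0,0.02,0]]'; python3 f.py;python3 f.py
python3 - <<'E'
from h import *
a=capture('side');b=capture('wrist');u,v=px('side',[.56,.27,.06]).astype(int)
c=cv2.resize(a[v-70:v+70,u-70:u+70],(400,400),interpolation=cv2.INTER_CUBIC);b=cv2.resize(b,(400,400))
cv2.imwrite('pics/fin.png',np.hstack([c,b])[:,:,::-1])
E
```

```text
clock: 33.5
eef_pos: [0.5009, 0.2734, 0.096]
tcp_rot: [-0.0, -0.691, 0.723, -0.0]
wrist_force: [-1.1, 0.2, 0.5]
gripper_width: 0.0131
F [-1.05  0.23  0.07] T [-0.002  0.16  -0.014] [0.028 0.038 0.017] z [0.50094797 0.27339861 0.09609008]
F [-1.28 -0.26 -0.33] T [0.004 0.155 0.003] [0.037 0.031 0.044] z [0.5009472  0.27337449 0.09607845]
```

View pics/fin.png

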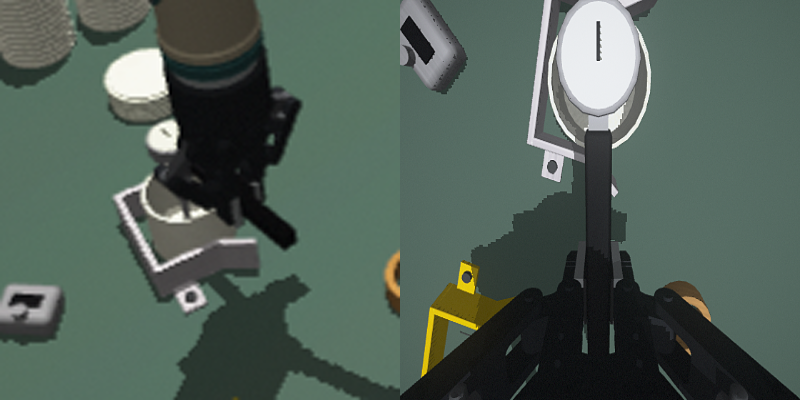

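The tub stands upright in the bay with the probe inside it. The dial is above the tub (595,50), and the force rise is about 1.4 N, so the spring is roughly 6 mm in. I'll lift out and return by the same commanded path.

```bash

python3 -m jog '[[0,0,0,0,0,-0.05,0],[0,0,0,0,0,-0.15,0],[0,0,0,0,0,-0.3,0],[0,0,0,0,0,-0.5,0],[0,0,0,0,0,-0.7,0],[0,0,0,0,0,-0.9,0],[0,0,0,0,0,-1,0]]' >/dev/null
python3 -m jog '[[0,0,0,0,0,-0.25,0],[0,0,0,0,0,-0.5,0],[0,0,0,0,0,-0.75,0],[0,0,0,0,0,-0.95,0],[0,0,0,0,0,-1,0],[0,0,0,0,0,-1.0,0]]'
python3 d.py e1
python3 -m jog '[[0,0,0,0.1,0.02,-0.05,0],[0,0,0,0.25,0.06,-0.05,0],[0,0,0,0.45,0.06,-0.05,0],[0,0,0,0.7,0.06,-0.05,0],[0,0,0,1,0.06,-0.05,0]]' >/dev/null
python3 -m jog '[[0,0,0,0.33,0,0,0],[0,0,0,0.66,0,0,0],[0,0,0,1,0,0,0]]' >/dev/null
python3 -m jog '[[0,0,0,0.33,0,0,0],[0,0,0,0.66,0,0,0],[0,0,0,1,0,0,0]]' >/dev/null
python3 -m jog '[[0,0,0,0.33,0,0,0],[0,0,0,0.66,0,0,0],[0,0,0,1,0,0,0]]' >/dev/null
python3 -m jog '[[0,0,0,0.33,0,0,0],[0,0,0,0.66,0,0,0],[0,0,0,1,0,0,0]]' >/dev/null
python3 -m jog '[[0,0,0,0.33,0,0,0],[0,0,0,0.66,0,0,0],[0,0,0,1,0,0,0]]' >/dev/null
python3 -m jog '[[0,0,0,0.33,0,0,0],[0,0,0,0.66,0,0,0],[0,0,0,1,0,0,0]]' >/dev/null
python3 -m jog '[[0,0,0,0.3,0,0,0],[0,0,0,0.6,0,0,0],[0,0,0,0.8,0,0,0],[0,0,0,0.93,0,0,0],[0,0,0,0.93,0,0,0],[0,0,0,0.93,0,0,0],[0,0,0,0.93,0,0,0]]'
python3 -c "
from h import *
print(totool([.468,-.3603,.1244]))
for c in ('wrist','side'):
  ci=camera_info(c);snap(c,'e2'+c)
  for q in ('gauge','gauge_tip'): print(c,q,[(np.round(w(c,r['at'],ci),3).tolist(),round(r['confidence'],2)) for r in pinpoint(q,c)[:2]])"
```

```text
clock: 35.4
eef_pos: [0.5011, 0.2734, 0.2566]
tcp_rot: [0.001, -0.691, 0.723, -0.0]
wrist_force: [0.1, -0.1, -2.2]
gripper_width: 0.013
[0.50110472 0.27342061 0.25662894] [ 0.10777744 -0.12107937 -2.17385911] 0.013007122753872908
tip by grasp [0.59102841 0.26940854 0.13573703]
wrist gauge [([0.501, 0.275, 0.268], 0.65)]
wrist gauge_tip []
wrist tub []
side gauge [([0.502, 0.27, 0.266], 0.92)]
side gauge_tip [([0.59, 0.269, 0.157], 0.61)]
side tub [([0.596, -0.238, -0.002], 0.8), ([0.585, 0.273, 0.001], 0.67), ([0.831, -0.093, 0.002], 0.55)]
[-0.00940126  0.00758073  1.94331185]
clock: 38.8
eef_pos: [0.4679, -0.359, 0.2602]
tcp_rot: [0.0, -0.691, 0.722, 0.0]
wrist_force: [0.3, 0.7, -2.1]
gripper_width: 0.0127
[ 0.01686562 -0.00248288  1.69760923]
wrist gauge [([0.47, -0.358, 0.272], 0.95)]
wrist gauge_tip []
side gauge [([0.469, -0.361, 0.269], 0.84)]
side gauge_tip [([0.56, -0.362, 0.161], 0.52)]
```

```bash

python3 -m jog '[[0,0,0,0.015,0,0.2,0],[0,0,0,0.015,0,0.45,0],[0,0,0,0.015,0,0.7,0],[0,0,0,0.015,0,0.9,0],[0,0,0,0.015,0,1,0],[0,0,0,0.015,0,1,0]]'
python3 -m jog '[[0,0,0,0,0,0.15,0],[0,0,0,0,0,0.3,0],[0,0,0,0,0,0.45,0],[0,0,0,0,0,0.56,0],[0,0,0,0,0,0.62,0],[0,0,0,0,0,0.66,0],[0,0,0,0,0,0.68,0],[0,0,0,0,0,0.68,0]]'
python3 f.py
python3 - <<'E'
from h import *
for c in ('wrist','side'):
  ci=camera_info(c);snap(c,'e3'+c)
  for q in ('gauge','gauge_tip','stand'): print(c,q,[(np.round(w(c,r['at'],ci),3).tolist(),round(r['confidence'],2)) for r in pinpoint(q,c)[:2]])
E
```

```text
clock: 39.7
eef_pos: [0.4674, -0.3608, 0.179]
tcp_rot: [-0.0, -0.691, 0.723, 0.001]
wrist_force: [-0.3, 0.1, -1.2]
gripper_width: 0.013
clock: 40.5
eef_pos: [0.4679, -0.3615, 0.1258]
tcp_rot: [-0.0, -0.691, 0.723, -0.0]
wrist_force: [0.3, -0.1, -2.2]
gripper_width: 0.0132
F [ 0.24  0.08 -1.48] T [0.011 0.037 0.016] [0.015 0.02  0.014] z [ 0.46800133 -0.36153969  0.12612233]
wrist gauge [([0.471, -0.36, 0.137], 0.65)]
wrist gauge_tip []
wrist stand [([0.468, -0.359, 0.137], 0.57)]
side gauge [([0.47, -0.359, 0.138], 0.51)]
side gauge_tip [([0.556, -0.363, 0.026], 0.54)]
side stand [([0.46, -0.361, -0.002], 0.58)]
```

```bash

python3 -m jog '[[0,0,0,-0.014,0,0.01,0],[0,0,0,-0.014,0,0.02,0],[0,0,0,-0.014,0,0.022,0],[0,0,0,-0.014,0,0.022,0]]'; python3 f.py
python3 -m jog '[[0,0,0,0,0,0,0.2],[0,0,0,0,0,0,0.25],[0,0,0,0,0,0,0.35],[0,0,0,0,0,0,0.5],[0,0,0,0,0,0,0.6],[0,0,0,0,0,0,0.6]]'
python3 -m jog '[[0,0,0,0,0,-0.15,0.6],[0,0,0,0,0,-0.4,0.6],[0,0,0,0,0,-0.7,0.6],[0,0,0,0,0,-1,0.6]]'
python3 -m jog '[[0,0,0,-0.3,0,-0.3,0.6],[0,0,0,-0.6,0,-0.6,0.6],[0,0,0,-0.87,0,-0.6,0.6],[0,0,0,-0.87,0,-0.6,0.6],[0,0,0,-0.87,0,-0.6,0.6]]'
python3 g.py z1
python3 - <<'E'
from h import *
im=capture('wrist');g=im.max(2)
o=outline_of('gauge','wrist')[0]['pixels']
for y in range(150,260,20):
    x=np.nonzero(o[y])[0]; print(y,x.min(),x.max(),ray('wrist',x.max(),y,.152)[:2].round(4)) if len(x) else 0
for c in('top','side'):
  snap(c,'z'+c)
  for q in ('tub','tall_cup','small_cup','gauge','gauge_tip','stand','lids','tape','counter'): print(c,q,[(np.round(w(c,r['at']),3).tolist(),round(r['confidence'],2)) for r in pinpoint(q,c)[:4]])
E
```

```text
clock: 41.55
eef_pos: [0.4679, -0.3601, 0.1244]
tcp_rot: [0.0, -0.691, 0.723, -0.0]
wrist_force: [-1.2, 0.8, 3.0]
gripper_width: 0.0131
F [-1.19  2.24  5.29] T [ 0.334  0.198 -0.012] [0.035 0.038 0.033] z [ 0.46786248 -0.36006495  0.12441829]
clock: 42.4
eef_pos: [0.4679, -0.3603, 0.1239]
tcp_rot: [-0.0, -0.691, 0.723, -0.0]
wrist_force: [0.1, 0.7, 0.0]
gripper_width: 0.051
clock: 42.8
eef_pos: [0.4679, -0.3603, 0.2056]
tcp_rot: [-0.0, -0.691, 0.723, -0.0]
wrist_force: [0.3, 0.2, -0.2]
gripper_width: 0.0513
clock: 43.3
eef_pos: [0.471, -0.2908, 0.2527]
tcp_rot: [-0.0, -0.691, 0.722, -0.001]
wrist_force: [1.0, -0.1, 0.1]
gripper_width: 0.0511
gauge [([0.471, -0.36, 0.137], 0.64)]
stand [([0.465, -0.359, 0.001], 0.63)]
gauge_tip [([0.562, -0.362, 0.026], 0.5)]
[355.7107  177.05075] [349.50763 263.8934 ] (4.274823188781738, 87.06389617919922)
front [ 0.49327493 -0.35273376  0.152     ] rear [ 0.41883655 -0.34972233  0.152     ] len 0.07449927199521253 yaw -2.316654669887891 mid [ 0.45605574 -0.35122805  0.152     ] [0.75530211 0.14910449 1.24285089]
[ 0.47079529 -0.29143294  0.25143137]
[... 678 characters left out ...]
.001], 0.76)]
side tub [([0.587, 0.267, -0.003], 0.83), ([0.832, -0.093, 0.005], 0.78), ([0.596, -0.237, -0.003], 0.68), ([0.467, -0.358, 0.135], 0.34)]
side tall_cup [([0.44, -0.121, -0.003], 0.88), ([0.388, 0.183, -0.0], 0.45), ([0.467, -0.356, -0.003], 0.22)]
side small_cup [([0.562, -0.123, 0.001], 0.73), ([0.619, 0.421, 0.001], 0.42), ([0.466, -0.359, 0.137], 0.28)]
side gauge [([0.467, -0.361, 0.136], 0.79)]
side gauge_tip [([0.554, -0.362, 0.026], 0.55)]
side stand [([0.463, -0.359, -0.003], 0.74)]
side lids [([0.758, 0.187, -0.001], 0.97), ([0.59, 0.272, -0.001], 0.35)]
side tape [([0.388, 0.185, 0.002], 0.93), ([0.76, 0.187, -0.001], 0.23)]
side counter [([0.623, 0.421, 0.0], 0.94)]
```

```bash
python3 -c "
from workcell import *
print(hand_in())"
```

```text
the job is handed in; nothing more can be done
None
```

The tub is upright in the aluminium bay, the depth reading was taken, and the gauge is back on its stand. I handed the job in at about 44 s.

- **Sliding the tub:** My first attempt, towing with the shut fingers inside the tub, started to tip it. I backed off, it settled upright again, and I then pushed it from outside with two spread fingers near the table. It ended at about (0.590, 0.270), against a bay centre I measured at (0.589, 0.269).
- **Dipping the gauge:** I lowered the probe until the upward force rose by about 1.4 N. By force and geometry that is roughly 6 mm of spring travel out of 14, but the tip touching the floor was inferred, not seen. A sideways force of about 1 N also showed while pressing; I did not find its cause, and it was gone once I lifted out.
- **Returning the gauge:** It went back on the stand at the pose I took it from. Its origin read about (0.467, −0.360, 0.136) before and after, to within 4 mm, and its yaw was unchanged at about −2.5°. As it seated, up to about 5 N and 0.33 N·m showed at the wrist, and both were gone once the fingers opened.
- **Last checks:** The top and side cameras put the tub in the bay within the networks' error. Both cups were where I first found them. The lids, tape and counter match where the first pictures show them.

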